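# Mount and power a module at the electronics test bench

## Robot

A 6-joint arm with a two-finger parallel gripper is mounted at the origin on the work surface. World frame = base frame: x ahead of the robot, y to its left, z up, the work surface at z = 0. Lengths are in m, angles in rad, forces in N, time in s.
With the tool pointing down it reaches from about 0.25 to 0.775 m from the base axis. Payload 4 kg.
Tool frame: the origin (TCP) lies between the finger pads; the fingertips stand 14 mm ahead of it and the grasp point (between the pads) lies 5 mm behind it (tip_reach is the distance from the TCP to the fingertips, in m); z points along the fingers, y is the line along which they close (so a half turn about z gives the same grasp; the last joint's range is limited). The gripper opens to 94 mm and grips with 3 to 60 N. Pads are 16 mm wide; open, the fingers measure 119 mm over their backs; the gripper's body (75 mm by 177 mm) begins 78 mm behind the grasp point.
Start: joints at [1.005, 0.087, 1.371, -0, 1.684, -0.103], TCP at [0.246, 0.492, 0.22] pointing down, gripper open.
Joint ranges: [-3.1, 3.1], [-0.76, 2.03], [0.27, 2.55], [-1.08, 4.22], [0.17, 2.65], [-2.57, 2.57]. Speed limits (rad/s): [2.79, 2.79, 3.14, 3.14, 3.14, 3.14].

## Interface

Orientations are given as [roll, pitch, yaw] about the fixed x, y, z axes, in that order (R = Rz(yaw) Ry(pitch) Rx(roll)).
In Python, from bench import * gives the robot as it stands. The module is installed in compiled form; this text tells all that it offers.
- The arm moves only by the tool servo_tool, never from a script. Its argument "targets" is a list of rows, each a list of 4 numbers: the shift along the tool's x, y, z in cm, then the turn about the tool's z in degrees. A call has 1 to 8 rows; each row is the pose to reach, as a shift and turn from the pose commanded when the call began, along the tool's axes at that moment; what a row does not reach only later rows make up. A row lasts 1/8 s, in which the tool goes at most 62.5 mm and 10.7 degrees, less where a joint would pass 70% of its speed; a pose out of reach is approached as far as the arm can. A call with a gripper value outside its range is refused whole. "claw" is the closure in counts, from 0 (fully open) to 255 (shut), set as the call begins (left out, the last holds). The fingers move at their own pace and stop on an object; the grip force is fixed at half the most. Time passes only in rows, so rows that repeat a pose let the fingers close. It gives the time, the measured TCP pose, the force, the opening and the grip force at its end, in the units of the state.
- get_obs(): the state, without advancing time (a new reading comes with each control period).
- snapshot(name): name is "scene" or "side" or "wrist"; returns the picture (480x640x3 uint8, blue, green, red); there is no depth.
- camera_model(name): a dict with "camera_matrix" (3x3 intrinsics, pixels), "camera_from_world" (4x4, takes a point from world to camera coordinates). Camera axes: x right, y up, looking along -z (the intrinsics and any distortion apply to the point x, -y, -z); pixel columns grow to the right and rows downward; lengths in m; the calibration is good to about 2 mm. A picture is of the moment at which its call begins: read the wrist's pose just before it. camera_model takes no time and is no camera call; for the wrist camera it gives the pose at the moment of the call.
- close_job(): hands the job in; it is judged then, once.
The state is a dict: "time": time; "joint_positions": joint angles; "qvel": joint speeds; "joint_torque": joint torques, N m; "tool_pos": TCP position; "ee_rot": TCP orientation; "wrist_force": force on the tool from outside, world axes, zero at the start; "wrist_torque": the same for the moment, N m; "width": finger opening in m; "finger_force": force on a finger pad.
Only numpy, scipy, OpenCV 4.12 (cv2) and the standard library are available. Lean on these libraries where they do the work, as an engineer would, in place of code of your own. Each camera call takes 0.05 s, during which the arm holds its last target. There are 200 camera calls.

## Task

Prepare the power module for its test: first flip the isolator's red lever over to off (the red patch), then set the module gently down, fully home in the test cradle, with its orange connector end at the cradle's orange contact block. Next turn the supply's dial until its white pointer points at the red mark, and last of all flip the isolator lever back over to on (the green patch). Do not drop the module, and leave the other things on the bench where they are.

Things in the scene. Friction and masses are not known exactly. Their poses are not given: they have to be found in the camera images.
- isolator_box: Fixed grey isolator box, 120 (x) x 100 (y) x 60 (z) mm; origin at the centre of its underside. Red patch (off) on its top at the -x end, green patch (on) at the +x end. The lever pivots about the box's y axis, 60 mm above the origin, between two short steel cheeks (up to 74 mm above the underside, 26 mm either side in y).
- isolator (a joint): Isolator lever angle, rad: 0 = on (leaning 0.5 rad from upright to the box's +x, over the green patch), 1.0 = off (leaning 0.5 rad to -x, over the red patch). Snap-over spring: it resists with 0.25 Nm at either stop, less towards the upright (0.5), then springs away to the other stop by itself; it never rests between. Starts at on.
- isolator_tip (a point): Centre of the lever's rounded end, 80 mm from the pivot. The lever is a 12 mm steel rod, its outer 30 mm a red grip 22 mm thick; its end reaches 11 mm past this point.
- cradle: Fixed test cradle: aluminium plate 92 (x) x 150 (y) x 10 (z) mm; origin at the centre of its underside. White rails and an orange contact block (with brass pins, at the +y end), all 8 mm high, leave a rectangular place 66 (x) x 126 (y) mm centred on the plate, its floor 10 mm above the origin.
- module_center (a point): Centre (half-way up) of the loose power module, 52 (x) x 110 (y) x 55 (z) mm, 0.38 kg, black below and aluminium fins above; axes as the module's, y along its length towards the orange connector. Starts upright on the bench.
- module_plug (a point): Middle of the end face of the module's orange connector, 55 mm from the module's centre along its +y, 18 mm above its underside.
- module: The power module; origin at the centre of its underside, axes as above.
- supply: Fixed blue supply box, 130 x 130 x 40 mm; origin at the centre of its underside; the dial's axis is the vertical through it.
- dial (a joint): Dial angle, rad, counter-clockwise from above positive, limits -2.4 to 2.4; at 0 the white pointer points to the supply's -x. It stays where it is left (friction 0.06 Nm).
- dial_grip (a point): On the dial's axis, at the middle of its black grip bar: bar 70 mm long (dial x), 16 mm thick (dial y), 34 mm tall, its top 17 mm above this point and 84 mm above the bench; x, y, z turn with the dial. The dial's round skirt is 74 mm across, its top 52 mm above the bench.
- dial_pointer (a point): Outer end of the white pointer line on top of the dial's bar, 33 mm from the axis along the dial's -x; axes turn with the dial.
- mark (a point): The red mark on the supply's flat white scale, 48 mm from the dial's axis, along the mark's own -x (its x axis points to the dial's axis).
- spool_a: Loose bystander, to be left alone: solder spool, green flanges, 60 mm across, 62 mm tall; origin at the centre of its underside.
- spool_b: Loose bystander, to be left alone: solder spool, green flanges, 60 mm across, 62 mm tall; origin at the centre of its underside.
- spool_c: Loose bystander, to be left alone: solder spool, blue flanges, 54 mm across, 55 mm tall; origin at the centre of its underside.
- flux: Loose bystander, to be left alone: amber flux bottle, 44 mm across, 100 mm tall; origin at the centre of its underside.
- driver: Loose bystander, to be left alone: screwdriver lying flat, 190 mm long; origin at its middle, at bench height.
- brush: Loose bystander, to be left alone: brush lying flat, 170 mm long; origin at its middle, at bench height.
- tipcup: Loose bystander, to be left alone: steel cup, 64 mm across, 70 mm tall; origin at the centre of its underside.
Things that resemble listed ones, but are neither listed nor needed, are in the scene too. Leave any blue look-alike of the module alone.

How it is judged:
On the way, in this order (a step that is already met when the one before it is completed fails the run):
1. the isolator lever has clicked over to off (value of joint isolator above 0.88 rad), for 0.2 s.
2. the module stands home in the cradle, connector at the contact block, let go, the isolator still off (x of module_center in the frame of cradle between -0.01 and 0.01 m and y of module_center in the frame of cradle between -0.012 and 0.012 m and z of module_center in the frame of cradle between 0.0335 and 0.0415 m and angle between module_center's own z axis and vertical below 0.07 rad and y of module_plug in the frame of cradle above 0.03 m and contact force between module and the fingers below 0.3 N and value of joint isolator above 0.88 rad), for 0.2 s.
3. the dial's pointer is at the red mark and let go, the isolator still off, the module home (all of step 2 and angle between the x axis of dial_pointer and the x axis of mark, either way round below 0.1 rad and horizontal distance between dial_pointer and mark below 0.03 m and contact force between supply and the fingers below 0.3 N), for 0.2 s.
4. the isolator lever has clicked over to on (value of joint isolator below 0.12 rad and angle between the x axis of dial_pointer and the x axis of mark, either way round below 0.1 rad and horizontal distance between dial_pointer and mark below 0.03 m and x of module_center in the frame of cradle between -0.01 and 0.01 m and y of module_center in the frame of cradle between -0.012 and 0.012 m and z of module_center in the frame of cradle between 0.0335 and 0.0415 m and angle between module_center's own z axis and vertical below 0.07 rad and y of module_plug in the frame of cradle above 0.03 m and contact force between module and the fingers below 0.3 N), for 0.2 s.
At the end, for the whole second after the job is handed in: Lever at on (joint below 0.12); module upright on the cradle floor (centre within 10 mm across, 12 mm along, 4 mm in height, tilt under 0.07 rad), connector at the contact-block end; dial pointer within 0.10 rad of the red mark; all released and at rest (all of step 4 and linear speed of module below 0.02 m/s and velocity of joint dial between -0.05 and 0.05 rad/s and velocity of joint isolator between -0.1 and 0.1 rad/s); the robot touches nothing.
It fails at once if another thing on the bench is moved more than 30 mm (distance of any of spool_a, spool_b, spool_c, flux, driver, brush, tipcup from where it was at the start of the episode above 0.03 m).
It fails at once if the module is dropped into the cradle (moving faster than 0.6 m/s within 40 mm of its floor) (horizontal distance between module_center and cradle below 0.06 m and z of module_center in the frame of cradle below 0.0775 m and linear speed of module above 0.6 m/s).
It also fails if it takes over 72 s, if anything falls off the work surface, if the arm or the gripper's body presses on something with over 40 N, if the wrist force passes 120 N, or if a joint passes its speed limit or range.

## Working session

There is one attempt and no reset: what is moved stays moved. The work goes in short steps, Python scripts to look and compute and a tool call to move; the robot and the scene stay as the last step left them, time stands still between calls to the robot, and variables do not carry over. Pictures are saved under pics/ and viewed, at most 10 in all, crops included, and the job is handed in when it is done.

Besides the shell and the picture viewer there is one more tool, called as a command line: name --pt "numbers of a row" for each row, then --argument value for the rest. servo_tool: Moves the arm, as the interface text tells. Its arguments: {"type":"object","properties":{"targets":{"type":"array"},"claw":{"type":"number"}},"required":["targets"]}

```bash
mkdir -p pics
python3 - <<'E'
from bench import *
import cv2
o=get_obs();print(o)
for n in("scene","side"):
    cv2.imwrite(f"pics/{n}0.png",snapshot(n)); c=camera_model(n);print(n,c)
E
```

```text
{'time': 0.0, 'joint_positions': array([ 1.00491996e+00,  8.79378889e-02,  1.37224490e+00,  1.03141505e-05,
        1.68357211e+00, -1.03071303e-01]), 'qvel': array([ 9.69536632e-05, -3.04711247e-04, -2.69632808e-04, -6.43326002e-04,
        2.88802814e-06, -1.19145617e-03]), 'joint_torque': array([-6.85026152e-04, -3.40173411e+01, -3.02433479e+01,  7.15673435e-02,
        3.28536972e-02, -1.75770992e-04]), 'tool_pos': array([0.24526497, 0.49171584, 0.21831823]), 'ee_rot': array([-3.13944294e+00, -2.32667140e-04,  2.67878849e+00]), 'wrist_force': array([-0.43049236,  0.17658074, -0.31758194]), 'wrist_torque': array([-0.01821781, -0.00570763, -0.00492685]), 'finger_force': 0.0, 'width': 0.09406126611602503}
scene {'camera_matrix': array([[593.87606295,   0.        , 321.82924296],
       [  0.        , 593.87606295, 249.31210142],
       [  0.        ,   0.        ,   1.        ]]), 'camera_from_world': array([[ 0.80867603,  0.58798597,  0.01776453, -0.42360475],
       [-0.47046682,  0.62832949,  0.6195668 ,  0.18130839],
       [ 0.35313461, -0.50938645,  0.78474289, -1.38093792],
       [ 0.        ,  0.        ,  0.        ,  1.        ]])}
side {'camera_matrix': array([[442.5620339 ,   0.        , 322.0315836 ],
       [  0.        , 442.5620339 , 245.71259259],
       [  0.        ,   0.        ,   1.        ]]), 'camera_from_world': array([[ 0.87106716, -0.49111957, -0.00660072, -0.46173211],
       [ 0.318528  ,  0.55462086,  0.76872336, -0.2604834 ],
       [-0.37387419, -0.67171219,  0.63954736, -0.74471163],
       [ 0.        ,  0.        ,  0.        ,  1.        ]])}
```

View pics/scene0.png

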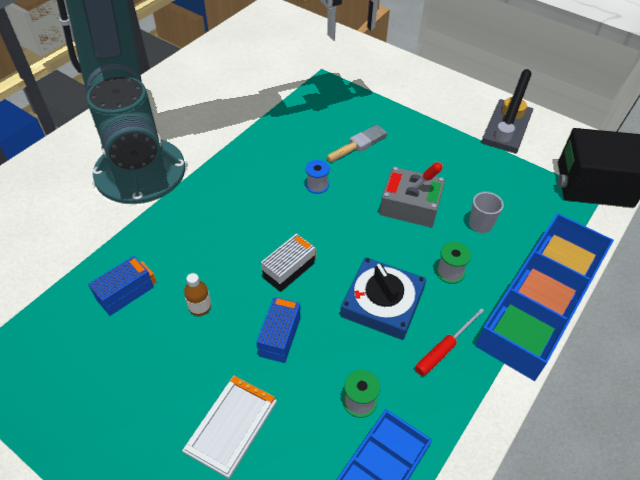

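View pics/side0.png

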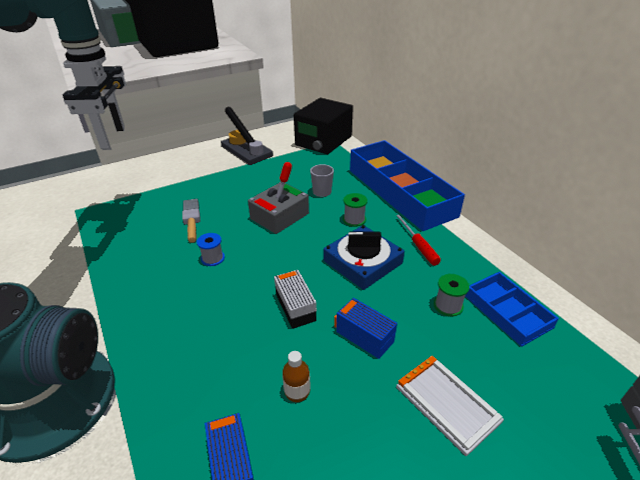

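Module candidates in the scene view are at (288,261), (122,285) and (279,328). The first has aluminium fins over black, so it fits; the other two are blue look-alikes. I'll check it in enlarged crops.

```bash
cat > h.py <<'E'
import cv2,numpy as np
from bench import *
def montage(src,centers,out,k=4,w=100,h=75):
    T=[]
    for u,v in centers:
        x0,y0=u-w//2,v-h//2
        t=cv2.resize(src[max(y0,0):y0+h,x0:x0+w],(w*k,h*k),interpolation=cv2.INTER_CUBIC)
        for i in range(x0-x0%10+10,x0+w,10):
            cv2.line(t,((i-x0)*k,0),((i-x0)*k,8),(0,0,255),1)
            if i%20==0: cv2.putText(t,str(i),((i-x0)*k,18),0,.35,(0,0,255),1)
        for j in range(y0-y0%10+10,y0+h,10):
            cv2.line(t,(0,(j-y0)*k),(8,(j-y0)*k),(0,0,255),1)
            if j%20==0: cv2.putText(t,str(j),(10,(j-y0)*k+4),0,.35,(0,0,255),1)
        cv2.rectangle(t,(0,0),(w*k-1,h*k-1),(255,255,255),1);T.append(t)
    cv2.imwrite(out,np.vstack([np.hstack(T[:2]),np.hstack(T[2:])]) if len(T)==4 else np.hstack(T))
def world(cam,uv,z,M=None):
    c=M or camera_model(cam);K=c["camera_matrix"];E=c["camera_from_world"]
    d=np.linalg.inv(K)@[uv[0],uv[1],1];d=E[:3,:3].T@(d*[1,-1,-1]);o=-E[:3,:3].T@E[:3,3]
    return o+d*(z-o[2])/d[2]
def proj(cam,P):
    c=camera_model(cam);q=c["camera_from_world"]@np.append(P,1);p=c["camera_matrix"]@(q[:3]*[1,-1,-1]);return p[:2]/p[2]
E
python3 - <<'E'
from h import *
s=cv2.imread("pics/scene0.png")
montage(s,[(288,261),(412,192),(383,297),(230,425)],"pics/m1.png")
E
```

```text
(no output)
```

View pics/m1.png

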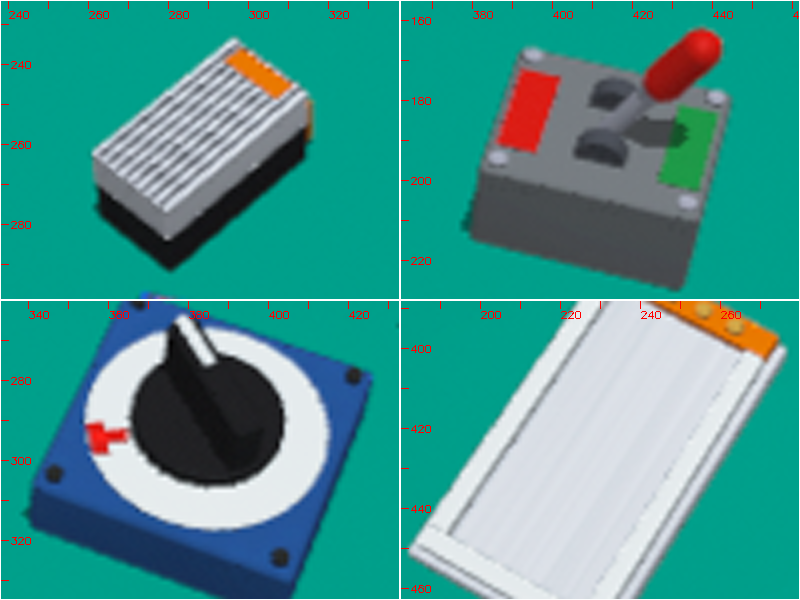

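Run:
```python
from h import *
s=cv2.imread("pics/scene0.png");d=cv2.imread("pics/side0.png")
montage(s,[(230,426)],"pics/a.png",4,100,105) 
def w(*a): montage(*a); return cv2.imread("pics/a.png")
A=w(s,[(230,426)],"pics/a.png",4,100,112);B=w(d,[(449,404)],"pics/a.png",4,112,100)
B=cv2.copyMakeBorder(B[:, :400] if 0 else B,0,48,0,0,cv2.BORDER_CONSTANT)
A=cv2.resize(A,None,fx=.85,fy=.85);B=cv2.resize(B,None,fx=.85,fy=.85)
C=w(d,[(295,298)],"pics/a.png",4,60,65);D=w(d,[(363,250)],"pics/a.png",4,90,65);
top=np.hstack([A,B]);bot=np.hstack([C,D]);W=max(top.shape[1],bot.shape[1])
p=lambda i:cv2.copyMakeBorder(i,0,0,0,W-i.shape[1],cv2.BORDER_CONSTANT)
o=np.vstack([p(top),p(bot)]);o=o[:, :800];print(o.shape)
cv2.imwrite("pics/m2.png",cv2.resize(o,None,fx=min(1,600/o.shape[0]),fy=min(1,600/o.shape[0])))
```

```text
(641, 721, 3)
```

View pics/m2.png

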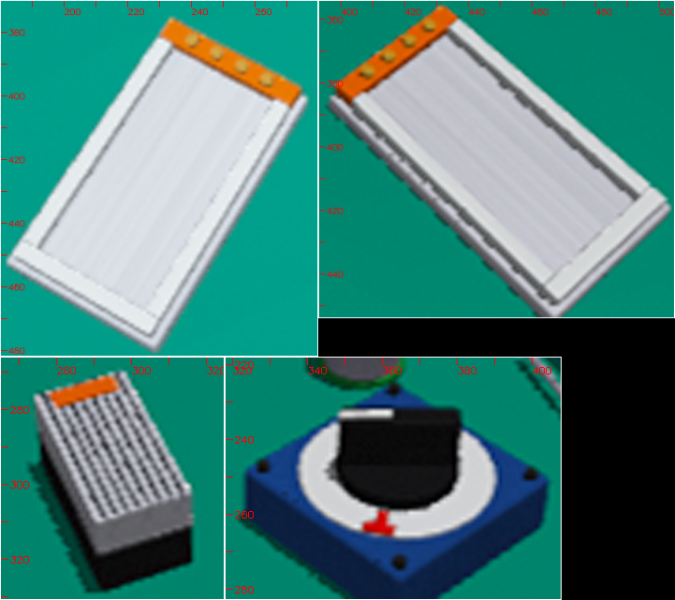

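Run:
```python
from h import *
from scipy.optimize import least_squares
def fit(name,obs,x0):
    # obs: (cam,(u,v),(lx,ly,z))
    f=lambda p:np.concatenate([proj(c,[p[0]+np.cos(p[2])*l[0]-np.sin(p[2])*l[1],p[1]+np.sin(p[2])*l[0]+np.cos(p[2])*l[1],l[2]])-uv for c,uv,l in obs])
    r=least_squares(f,x0,loss="soft_l1");print(name,r.x.round(4),np.abs(r.fun).round(1));return r.x
S,D="scene","side"
pr=lambda n,cam,pts,z:print(n,[world(cam,p,z)[:2].round(3) for p in pts])
pr("mod S",S,[(261.2,262.2),(296.7,233.5),(315.5,248.2),(280,276.5)],.055)
pr("mod D",D,[(274.3,276.7),(298.4,270.3),(315.7,301),(290.9,310)],.055)
pr("iso",S,[(392.7,167),(444.5,179.2),(438.2,210.5),(383.2,197)],.06)
pr("tip",S,[(437.7,166)],.130)
pr("sup S",S,[(425.5,278),(405.5,331.7),(341.7,305.7)],.04)
pr("sup D",D,[(323.9,250),(404.3,250.9),(364.2,275.4),(362.6,225)],.04)
pr("mark",S,[(358,294)],.042);pr("mark",D,[(359.4,262.9)],.042)
pr("ptr",S,[(379,265.5)],.084);pr("ptrD",D,[(348.7,233.2),(362.9,233.2)],.084)
pr("cr S",S,[(276.5,400.5),(229,477),(182.5,452)],.01);pr("cr D",D,[(396.8,384.5),(503,419),(468.2,450)],.01)
```

```text
mod S [array([ 0.424, -0.065]), array([0.435, 0.034]), array([0.488, 0.026]), array([ 0.475, -0.07 ])]
mod D [array([0.437, 0.03 ]), array([0.488, 0.023]), array([ 0.477, -0.07 ]), array([ 0.426, -0.067])]
iso [array([0.491, 0.311]), array([0.602, 0.347]), array([0.636, 0.257]), array([0.523, 0.221])]
tip [array([0.596, 0.302])]
sup S [array([0.697, 0.105]), array([ 0.727, -0.022]), array([ 0.602, -0.045])]
sup D [array([0.573, 0.068]), array([ 0.725, -0.023]), array([ 0.606, -0.044]), array([0.698, 0.102])]
mark [array([ 0.613, -0.006])]
mark [array([ 0.617, -0.009])]
ptr [array([0.622, 0.046])]
ptrD [array([0.622, 0.045]), array([0.648, 0.029])]
cr S [array([ 0.613, -0.256]), array([ 0.633, -0.401]), array([ 0.545, -0.416])]
cr D [array([ 0.524, -0.27 ]), array([ 0.633, -0.404]), array([ 0.549, -0.414])]
```

```bash
cat >> h.py <<'E'
from scipy.spatial.transform import Rotation as Ro
def plan(*targets):
    """(x,y,z,yawdeg) -> shifts cm in tool axes + turn deg, all from present pose"""
    o=get_obs();R=Ro.from_euler("xyz",o["ee_rot"]).as_matrix();yaw=np.degrees(o["ee_rot"][2])
    print("t",round(o["time"],2),"pos",o["tool_pos"].round(4),"yaw",round(yaw,1),"q",o["joint_positions"].round(2),"w",round(o["width"],4))
    for t in targets:
        s=R.T@(np.array(t[:3])-o["tool_pos"])*100
        print((s).round(2),"turn",round(-((t[3]-yaw+180)%360-180),1))
E
python3 - <<'E'
from h import *
plan((.644,.311,.22,198.3),(.644,.311,.119,198.3),(.563,.284,.119,198.3))
for n in["wrist"]:
    c=camera_model(n);E=c["camera_from_world"];print(-E[:3,:3].T@E[:3,3],E[:3,:3].round(2))
E
```

```text
t 0.1 pos [0.2453 0.4918 0.2185] yaw 153.5 q [ 1.    0.09  1.37  0.    1.68 -0.1 ] w 0.0942
[-43.75   1.63  -0.17] turn -44.8
[-43.75   1.64   9.93] turn -44.8
[-37.71  -4.39   9.95] turn -44.8
[0.18484083 0.52152404 0.3832074 ] [[ 0.45  0.9  -0.  ]
 [-0.87  0.43 -0.23]
 [-0.21  0.1   0.97]]
```

servo_tool --pt "-43.7 1.6 0 -45" --pt "-43.7 1.6 0 -45" --pt "-43.7 1.6 0 -45" --pt "-43.7 1.6 0 -45" --pt "-43.7 1.6 0 -45" --pt "-43.7 1.6 0 -45" --pt "-43.7 1.6 0 -45" --pt "-43.7 1.6 0 -45" --claw 255

```text
time: 1.1
tool_pos: [0.6464, 0.3083, 0.2166]
ee_rot: [-3.141, -0.003, -2.824]
wrist_force: [0.0, -0.0, -0.3]
width: 0.0173
finger_force: 0.0
```

servo_tool --pt "0 0 0 0" --pt "0 0 0 0" --pt "0 0 0 0"

```text
time: 1.48
tool_pos: [0.6424, 0.3128, 0.2205]
ee_rot: [3.141, 0.001, -2.817]
wrist_force: [-0.0, -1.0, -0.3]
width: 0.0006
finger_force: 0.0
```

Run:
```python
from h import *
plan((.644,.311,.22,198.3),(.644,.311,.119,198.3),(.563,.284,.119,198.3))
cv2.imwrite("pics/w1.png",snapshot("wrist"))
```

```text
t 1.48 pos [0.6424 0.3128 0.2205] yaw -161.4 q [ 0.37  0.47  0.9   0.    1.78 -1.52] w 0.0006
[-0.1  -0.22  0.05] turn 0.3
[-0.09 -0.22 10.15] turn 0.3
[ 8.45 -0.2  10.14] turn 0.3
```

View pics/w1.png

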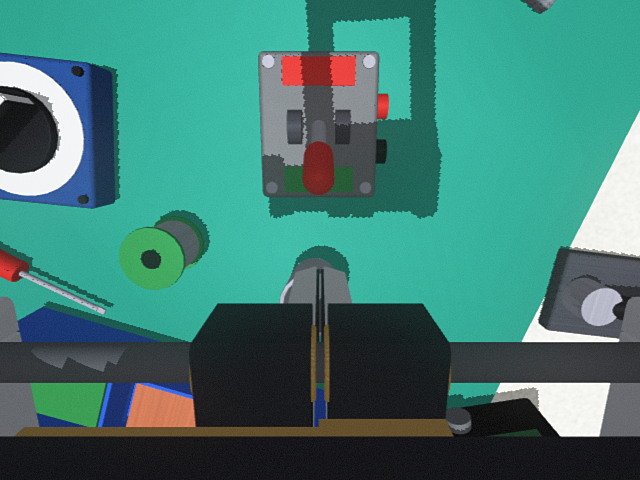

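The lever tip at (319,185) is lined up with the closed fingers at x≈320. The cup below them is 70 mm tall and the fingertips stop at about 105 mm. I'll descend and push.

servo_tool --pt "0 -0.1 6 0" --pt "0 -0.1 10 0" --pt "0 -0.1 10 0" --pt "2 -0.1 10 0" --pt "4 -0.1 10 0" --pt "6 -0.1 10 0" --pt "8 -0.1 10 0" --pt "8.5 -0.1 10 0"

```text
time: 2.52
tool_pos: [0.5639, 0.2843, 0.1233]
ee_rot: [3.141, 0.006, -2.818]
wrist_force: [0.5, 1.0, 0.1]
width: 0.0004
finger_force: 0.0
```

servo_tool --pt "0.5 0 0 0" --pt "0.5 0 0 0" --pt "0.5 0 -5 0" --pt "0.5 0 -11 0" --pt "0.5 0 -12 0"

```text
time: 3.15
tool_pos: [0.5611, 0.2828, 0.2459]
ee_rot: [3.141, 0.011, -2.819]
wrist_force: [0.0, 0.5, -0.6]
width: 0.0006
finger_force: 0.0
```

Run:
```python
from h import *
print(get_obs()["wrist_force"])
plan((.456,-.09,.24,83.4))
s=snapshot("scene");cv2.imwrite("pics/a.png",s)
montage(s,[(412,180),(288,255)],"pics/m3.png")
```

```text
[ 0.01957048  0.51784847 -0.55927718]
t 3.15 pos [0.5611 0.2828 0.2459] yaw -161.5 q [ 0.38  0.25  1.13  0.    1.75 -1.52] w 0.0006
[ 21.79 -32.03   0.33] turn 115.1
```

View pics/m3.png

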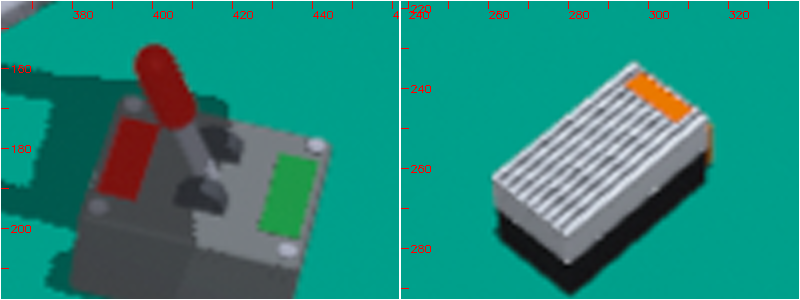

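The lever now leans over the red patch, so it is off. Next is the module, which I'll view from above first.

servo_tool --pt "21.8 -32 0 115" --pt "21.8 -32 0 115" --pt "21.8 -32 0 115" --pt "21.8 -32 0 115" --pt "21.8 -32 0 115" --pt "21.8 -32 0 115" --pt "21.8 -32 0 115" --pt "21.8 -32 0 115" --claw 0

```text
time: 4.2
tool_pos: [0.4523, -0.0922, 0.2371]
ee_rot: [-3.138, -0.003, 1.955]
wrist_force: [0.4, -1.0, 0.3]
width: 0.0766
finger_force: 0.0
```

Run:
```python
from h import *
plan((.456,-.09,.24,83.4))
```

```text
t 4.2 pos [ 0.4523 -0.0922  0.2371] yaw 112.0 q [-0.32 -0.11  1.53 -0.    1.72 -0.71] w 0.0766
[ 0.06  0.42 -0.3 ] turn 28.6
```

servo_tool --pt "0 0.4 0 29" --pt "0 0.4 0 29" --pt "0 0.4 0 29" --pt "0 0.4 0 29" --pt "0 0.4 0 29" --pt "0 0.4 0 29"

```text
time: 4.95
tool_pos: [0.457, -0.0891, 0.239]
ee_rot: [-3.141, -0.0, 1.459]
wrist_force: [0.2, -0.4, 1.4]
width: 0.0942
finger_force: 0.0
```

Run:
```python
from h import *
plan((.456,-.018,.24,83.4))
c=camera_model("wrist");s=snapshot("wrist");cv2.imwrite("pics/w2.png",s);np.savez("w2.npz",**c)
```

```text
t 4.95 pos [ 0.457  -0.0891  0.239 ] yaw 83.6 q [-0.31 -0.1   1.52  0.    1.72 -0.2 ] w 0.0942
[ 7.06 -0.89 -0.1 ] turn 0.2
```

View pics/w2.png

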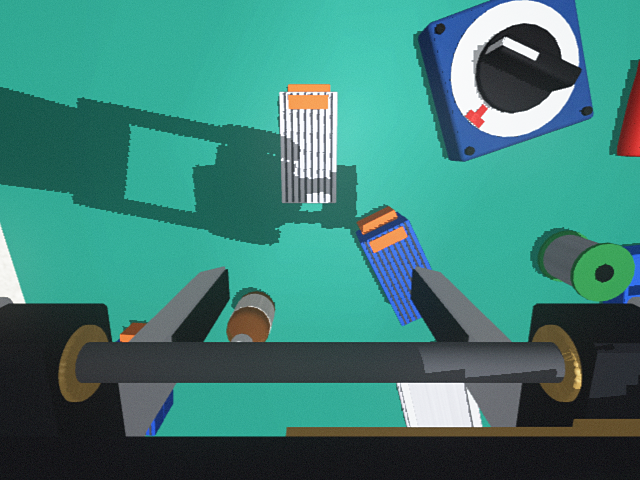

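Run:
```python
from h import *
M=dict(np.load("w2.npz"))
w=lambda u,v,z:world("wrist",(u,v),z,M)[:2].round(4)
P=[w(*p,.055) for p in[(279,92.5),(336,92.5),(337,202),(282,202)]];print(P,np.mean(P,0))
d=P[0]-P[3]+P[1]-P[2];print(np.linalg.norm(d)/2,np.degrees(np.arctan2(d[1],d[0])))
print("conn end z~.018",w(309,84.5,.018), w(309,84.5,.03))
ax=np.array([.650,.026])
for n,q,z in[("mark",(476,116),.042),("ptr",(497,41),.084),("ptrin",(538,57),.084),("corner",(463,161),.04),("corner",(593,112),.04),("corner",(420,23),.04)]:
    g=w(*q,z);e=g-ax;print(n,g,np.linalg.norm(e).round(4),np.degrees(np.arctan2(e[1],e[0])).round(1)%360)
```

```text
[array([0.4328, 0.0318]), array([0.4832, 0.0262]), array([ 0.4743, -0.0714]), array([ 0.4223, -0.0656])] [ 0.45315 -0.01975]
0.0979813247511994 84.3184998728532
conn end z~.018 [0.4598 0.0417] [0.4599 0.0397]
mark [ 0.6122 -0.0071] 0.0502 221.2
ptr [0.6123 0.0461] 0.0427 151.9
ptrin [0.6448 0.0307] 0.007 137.9
corner [ 0.6    -0.0473] 0.0887 235.7
corner [ 0.7223 -0.0156] 0.0834 330.1
corner [0.5645 0.078 ] 0.1001 148.7
```

servo_tool --pt "7.4 -1.0 3 0" --pt "7.4 -1.0 5 0" --pt "7.4 -1.0 10 0" --pt "7.4 -1.0 15 0" --pt "7.4 -1.0 18 0" --pt "7.4 -1.0 20.3 0" --pt "7.4 -1.0 20.3 0" --pt "7.4 -1.0 20.3 0"

```text
time: 6.0
tool_pos: [0.4563, -0.0146, 0.0376]
ee_rot: [3.14, 0.0, 1.458]
wrist_force: [-1.2, 0.3, 0.0]
width: 0.0937
finger_force: 0.0
```

servo_tool --pt "0 0 0 0" --pt "0 0 0 0" --pt "0 0 0 0" --pt "0 0 0 0" --pt "0 0 0 0" --pt "0 0 0 0" --pt "0 0 0 0" --pt "0 0 0 0" --claw 255

```text
time: 7.0
tool_pos: [0.455, -0.0144, 0.0365]
ee_rot: [-3.141, -0.0, 1.458]
wrist_force: [-3.1, 0.4, 4.8]
width: 0.0516
finger_force: 30.0
```

servo_tool --pt "0 0 -2 0" --pt "0 0 -5 0" --pt "0 0 -10 0" --pt "0 0 -14 0" --pt "0 0 -14 0" --pt "0 0 -14 0"

```text
time: 7.75
tool_pos: [0.4545, -0.0144, 0.1738]
ee_rot: [-3.138, -0.0, 1.458]
wrist_force: [-1.1, 0.3, -4.3]
width: 0.0525
finger_force: 30.0
```

Run:
```python
from h import *
plan((.579,-.3365,.176,98.6),(.579,-.3365,.0465,98.6));print(get_obs()["finger_force"],get_obs()["wrist_force"])
```

```text
t 7.75 pos [ 0.4545 -0.0144  0.1738] yaw 83.5 q [-0.16 -0.11  1.66  0.    1.6  -0.04] w 0.0525
[-30.61  16.    -0.29] turn -15.1
[-30.61  16.04  12.66] turn -15.1
29.99682605266571 [-1.12911181  0.27426437 -4.28198257]
```

servo_tool --pt "-2 1 0 -1" --pt "-6 3.1 0 -3" --pt "-10.5 5.5 0 -6" --pt "-15 7.8 0 -8" --pt "-19.5 10.2 0 -10" --pt "-24 12.5 0 -12" --pt "-28 14.6 0 -14" --pt "-30.6 16 0 -15"

```text
time: 8.75
tool_pos: [0.579, -0.338, 0.1711]
ee_rot: [-3.136, -0.005, 1.719]
wrist_force: [-0.1, -0.3, -3.6]
width: 0.0517
finger_force: 30.0
```

servo_tool --pt "0 0 1 0" --pt "0 0 3 0" --pt "0 0 5 0" --pt "0 0 7 0" --pt "0 0 8 0" --pt "0 0 8 0" --pt "0 0 8 0"

```text
time: 9.62
tool_pos: [0.5806, -0.3369, 0.0977]
ee_rot: [3.14, 0.001, 1.72]
wrist_force: [0.2, 0.1, -3.1]
width: 0.0517
finger_force: 30.0
```

Run:
```python
from h import *
plan((.579,-.3365,.0465,98.6));print(get_obs()["finger_force"])
s=snapshot("scene");d=snapshot("side");T=[]
for im,(u,v) in((s,(232,415)),(d,(452,395))):
    montage(im,[(u,v)],"pics/a.png",4,100,120);T.append(cv2.imread("pics/a.png"))
cv2.imwrite("pics/m4.png",np.hstack(T))
```

```text
t 9.62 pos [ 0.5806 -0.3369  0.0977] yaw 98.5 q [-0.61  0.4   1.23  0.    1.51 -0.76] w 0.0517
[ 0.07 -0.16  5.11] turn -0.1
29.99683678150177
```

View pics/m4.png

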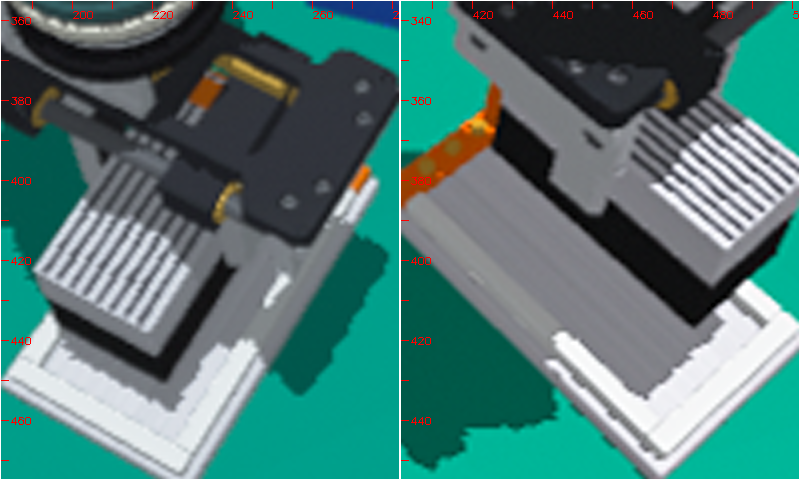

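Run:
```python
from h import *
th=np.radians(98.5-90);R=np.array([[np.cos(th),-np.sin(th)],[np.sin(th),np.cos(th)]])
p=np.array([.5806,-.3369])
for c,q in(("scene",(223.2,450.5)),("side",(475.7,416.7))):
    print(c,R.T@(world(c,q,.061)[:2]-p))
```

```text
scene [ 0.02555537 -0.05275076]
side [-0.02142504 -0.05591021]
```

servo_tool --pt "0 -0.1 1 0" --pt "0 -0.1 2 0" --pt "0 -0.1 3 0" --pt "0 -0.1 3.8 0" --pt "0 -0.1 4.4 0" --pt "0 -0.1 4.7 0" --pt "0 -0.1 4.7 0" --pt "0 -0.1 4.7 0"

```text
time: 10.72
tool_pos: [0.5793, -0.3369, 0.05]
ee_rot: [3.141, 0.001, 1.72]
wrist_force: [0.2, -0.5, -3.7]
width: 0.0517
finger_force: 30.0
```

servo_tool --pt "0 0 0.1 0" --pt "0 0 0.2 0" --pt "0 0 0.3 0" --pt "0 0 0.4 0" --pt "0 0 0.4 0"

```text
time: 11.35
tool_pos: [0.5791, -0.3368, 0.0466]
ee_rot: [3.141, 0.0, 1.72]
wrist_force: [-2.6, 2.1, 2.4]
width: 0.0517
finger_force: 30.0
```

Wrist force went from -3.7 to +2.4 N at the expected height, so the module is seated. I'll release it and retreat upwards.

servo_tool --pt "0 0 0 0" --pt "0 0 0 0" --pt "0 0 0 0" --pt "0 0 0 0" --pt "0 0 -1 0" --pt "0 0 -4 0" --pt "0 0 -9 0" --pt "0 0 -15 0" --claw 0

```text
time: 12.35
tool_pos: [0.5785, -0.3363, 0.1963]
ee_rot: [-3.14, -0.002, 1.72]
wrist_force: [-0.1, 0.6, 0.1]
width: 0.094
finger_force: 0.0
```

Run:
```python
from h import *
plan((.62,-.033,.22,-37),(.589,-.29,.22,98.5))
s=snapshot("scene");d=snapshot("side");T=[]
for im,(u,v) in((s,(236,415)),(d,(445,395))):
    montage(im,[(u,v)],"pics/a.png",4,100,120);T.append(cv2.imread("pics/a.png"))
cv2.imwrite("pics/m5.png",np.hstack(T))
```

```text
t 12.35 pos [ 0.5785 -0.3363  0.1963] yaw 98.5 q [-0.61  0.36  1.09  0.    1.69 -0.76] w 0.094
[29.38  8.61 -2.34] turn 135.5
[ 4.43  1.72 -2.37] turn 0.0
```

View pics/m5.png

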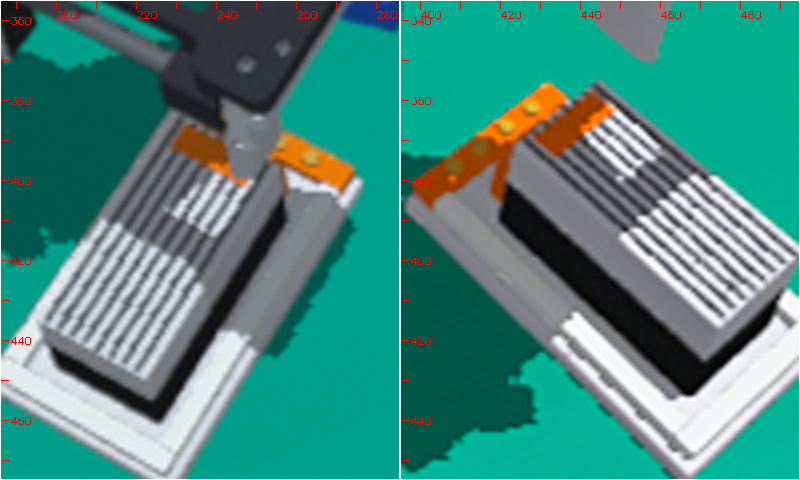

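Both views show the module flat on the cradle floor, orange end at the orange block (side view: connector about (425,375), block about (435,370)). Next is the dial, which I'll measure from close above with the wrist camera.

Run:
```python
from h import *
th=np.radians(8.6);R=np.array([[np.cos(th),-np.sin(th)],[np.sin(th),np.cos(th)]]);p=np.array([.579,-.3365])
for c,q in(("scene",(222.5,459.5)),("side",(472.5,433.5))):
    print(c,R.T@(world(c,q,.011)[:2]-p))
plan((.705,-.008,.22,148))
```

```text
scene [ 0.01929131 -0.05393881]
side [-0.01534615 -0.06003533]
t 12.45 pos [ 0.5822 -0.3389  0.2069] yaw 98.5 q [-0.61  0.36  1.08  0.    1.69 -0.76] w 0.0935
[30.88 17.08 -1.47] turn -49.5
```

servo_tool --pt "30.9 17.1 -1.5 -50" --pt "30.9 17.1 -1.5 -50" --pt "30.9 17.1 -1.5 -50" --pt "30.9 17.1 -1.5 -50" --pt "30.9 17.1 -1.5 -50" --pt "30.9 17.1 -1.5 -50" --pt "30.9 17.1 -1.5 -50" --pt "30.9 17.1 -1.5 -50"

```text
time: 13.45
tool_pos: [0.7021, -0.0064, 0.2105]
ee_rot: [-3.141, 0.0, 2.592]
wrist_force: [0.4, -0.1, -0.4]
width: 0.0941
finger_force: 0.0
```

servo_tool --pt "0 0 0 0" --pt "0 0 0 0" --pt "0 0 0 0"

```text
time: 13.82
tool_pos: [0.7021, -0.0067, 0.2106]
ee_rot: [3.141, 0.0, 2.591]
wrist_force: [-0.6, -0.2, -0.4]
width: 0.0938
finger_force: 0.0
```

```bash
cat > dial.py <<'E'
from h import *
plan((.650,.026,.22,148))
th=np.radians(8.6);R=np.array([[np.cos(th),-np.sin(th)],[np.sin(th),np.cos(th)]]);p=np.array([.579,-.3365])
for c,q in(("scene",(225.5,460.5)),("side",(467.5,434))):
    print(c,R.T@(world(c,q,.011)[:2]-p))
M=camera_model("wrist");s=snapshot("wrist");cv2.imwrite("pics/w3.png",s)
c0=proj("wrist",[.650,.026,.042]);print("axis px",c0)
h=cv2.cvtColor(s,cv2.COLOR_BGR2HSV)
red=((h[...,0]<8)|(h[...,0]>172))&(h[...,1]>150)&(h[...,2]>80)
wht=(h[...,1]<45)&(h[...,2]>110)
blk=(h[...,2]<70)
Y,X=np.mgrid[:480,:640];near=np.hypot(X-c0[0],Y-c0[1])<150
for n,m in(("red",red),("white",wht),("black",blk)):
    k,l,st,ce=cv2.connectedComponentsWithStats((m&near).astype(np.uint8))
    for i in range(1,k):
        if st[i,4]>60: print(n,st[i],ce[i].round(1),world("wrist",ce[i],.042,M)[:2].round(4),world("wrist",ce[i],.084,M)[:2].round(4))
E
python3 dial.py
```

```text
t 13.82 pos [ 0.7021 -0.0067  0.2106] yaw 148.5 q [-0.09  0.44  0.96  0.    1.75 -1.11] w 0.0938
[ 6.15  0.06 -0.94] turn 0.5
scene [ 0.02446031 -0.05303696]
side [-0.02205938 -0.0557688 ]
axis px [320.66322058 158.24361339]
red [258 131  22  21 244] [266.7 141.5] [ 0.6131 -0.007 ] [ 0.617  -0.0026]
red [ 312  271   89   38 1491] [359.1 292.4] [ 0.7772 -0.0086] [ 0.7604 -0.004 ]
white [ 257   85  131  135 7784] [324.3 150. ] [0.6456 0.0322] [0.6454 0.0317]
white [399 274  13   9  63] [405.4 277.8] [0.7875 0.0366] [0.7694 0.0355]
black [320  52   9  12  84] [324.2  57.2] [0.5813 0.0712] [0.5892 0.0658]
black [ 281  108   84   92 5452] [322.5 155.3] [0.6487 0.0284] [0.6481 0.0284]
black [228 149  10  10  75] [232.7 153.3] [ 0.6058 -0.0382] [ 0.6106 -0.0298]
black [407 152  10   9  70] [411.5 156. ] [0.6903 0.0953] [0.6845 0.0868]
```

servo_tool --pt "6.3 0.2 0 0" --pt "6.3 0.2 2 0" --pt "6.3 0.2 6 0" --pt "6.3 0.2 10 0" --pt "6.3 0.2 13 0" --pt "6.3 0.2 13.9 0" --pt "6.3 0.2 13.9 0" --pt "6.3 0.2 13.9 0"

```text
time: 14.88
tool_pos: [0.6509, 0.0287, 0.0737]
ee_rot: [3.14, 0.003, 2.592]
wrist_force: [-0.1, 0.8, 0.1]
width: 0.094
finger_force: 0.0
```

servo_tool --pt "0 0 0 0" --pt "0 0 0 0" --pt "0 0 0 0" --pt "0 0 0 0" --pt "0 0 0 0" --pt "0 0 0 0" --pt "0 0 0 0" --pt "0 0 0 0" --claw 255

```text
time: 15.88
tool_pos: [0.6496, 0.0288, 0.0714]
ee_rot: [3.142, -0.0, 2.593]
wrist_force: [0.3, 0.2, 1.0]
width: 0.0174
finger_force: 0.2
```

Run:
```python
from h import *
plan((.649,.028,.071,225));o=get_obs();print(o["wrist_force"],o["wrist_torque"])
```

```text
t 15.88 pos [0.6496 0.0288 0.0714] yaw 148.5 q [-0.04  0.37  1.32  0.    1.45 -1.06] w 0.0174
[ 0.   -0.1   0.04] turn -76.5
[0.31086989 0.16803447 0.95186557] [-0.06562622  0.0056702   0.02198462]
```

Still closing; I'll give it a moment more, then turn -76.5°.

servo_tool --pt "0 0 0 0" --pt "0 0 0 0" --pt "0 0 0 0" --pt "0 0 0 0" --pt "0 0 0 -5" --pt "0 0 0 -12" --pt "0 0 0 -20" --pt "0 0 0 -28"

```text
time: 16.88
tool_pos: [0.6494, 0.0285, 0.0715]
ee_rot: [-3.141, -0.0, 3.085]
wrist_force: [-1.5, -2.8, 1.2]
width: 0.0157
finger_force: 29.8
```

servo_tool --pt "0 0 0 -8" --pt "0 0 0 -16" --pt "0 0 0 -24" --pt "0 0 0 -32" --pt "0 0 0 -40" --pt "0 0 0 -46" --pt "0 0 0 -48.5" --pt "0 0 0 -48.5"

```text
time: 17.88
tool_pos: [0.6493, 0.0286, 0.0715]
ee_rot: [3.141, -0.001, -2.356]
wrist_force: [-1.6, -2.5, 0.0]
width: 0.0154
finger_force: 29.8
```

servo_tool --pt "0 0 0 0" --pt "0 0 0 0"

```text
time: 18.12
tool_pos: [0.6493, 0.0286, 0.0715]
ee_rot: [3.141, -0.001, -2.356]
wrist_force: [-3.1, -2.5, 0.6]
width: 0.0157
finger_force: 29.8
```

servo_tool --pt "0 0 0 0" --pt "0 0 0 0" --pt "0 0 0 0" --pt "0 0 -1 0" --pt "0 0 -5 0" --pt "0 0 -10 0" --pt "-3 0 -14 0" --pt "-6 0 -14 0" --claw 0

```text
time: 19.12
tool_pos: [0.6946, 0.0716, 0.2192]
ee_rot: [-3.133, 0.009, -2.356]
wrist_force: [1.1, 0.1, -0.2]
width: 0.0921
finger_force: 0.0
```

servo_tool --pt "0 0 0 0" --pt "0 0 0 0" --pt "0 0 0 0"

```text
time: 19.5
tool_pos: [0.6912, 0.0705, 0.2111]
ee_rot: [3.141, -0.001, -2.356]
wrist_force: [0.2, 0.1, 0.7]
width: 0.094
finger_force: 0.0
```

```bash
sed -i 's/w3.png/w4.png/' dial.py; python3 dial.py
python3 - <<'E'
from h import *
s=cv2.imread("pics/w4.png");sc=snapshot("scene");T=[]
montage(s,[(320,155)],"pics/a.png",3,160,180);T.append(cv2.imread("pics/a.png"))
montage(sc,[(385,290)],"pics/a.png",3,100,180);T.append(cv2.imread("pics/a.png"))
np.savez("w4.npz",**camera_model("wrist"))
cv2.imwrite("pics/m6.png",np.hstack(T))
E
```

```text
t 19.5 pos [0.6912 0.0705 0.2111] yaw -135.0 q [ 0.02  0.42  0.98 -0.    1.74 -2.34] w 0.094
[ 6.06 -0.23 -0.89] turn 77.0
scene [ 0.02446031 -0.05303696]
side [-0.02205938 -0.0557688 ]
axis px [316.06270013 158.88038867]
red [310  92  20  20 223] [319.3  99.2] [ 0.6125 -0.0073] [ 0.6164 -0.0035]
red [ 169  187   56   81 1228] [196.8 233.5] [ 0.7763 -0.0045] [ 0.7596 -0.001 ]
white [ 255   92  130  132 7836] [319.1 156.2] [0.6463 0.0262] [0.6459 0.0259]
black [295  61   9  10  73] [299.   65.6] [ 0.6058 -0.0382] [ 0.6105 -0.0304]
black [ 282  115   80   90 2526] [329.6 173.5] [0.6504 0.0436] [0.6495 0.041 ]
black [403 135  10  10  62] [407.5 139.6] [0.5814 0.0709] [0.5892 0.0649]
```

View pics/m6.png

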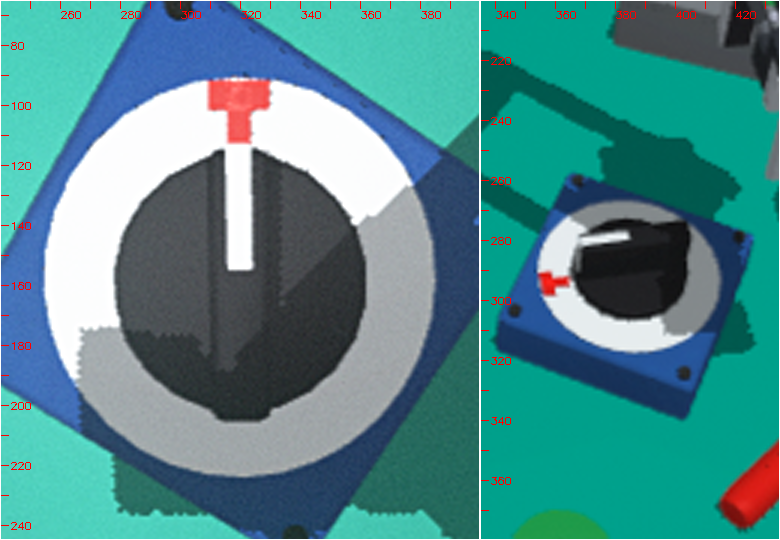

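The white pointer (320,120–155) lines up with the red mark (319,99), so the dial is set. Now I'll push the lever back from its -x side.

Run:
```python
from h import *
plan((.482,.257,.22,198.4))
```

```text
t 19.6 pos [0.6914 0.0706 0.2113] yaw -135.0 q [ 0.02  0.42  0.98 -0.    1.74 -2.34] w 0.094
[ 1.63 27.99 -0.85] turn 26.6
```

servo_tool --pt "1.6 28 -1 26.6" --pt "1.6 28 -1 26.6" --pt "1.6 28 -1 26.6" --pt "1.6 28 -1 26.6" --pt "1.6 28 -1 26.6" --pt "1.6 28 -1 26.6" --pt "1.6 28 -1 26.6" --pt "1.6 28 -1 26.6" --claw 255

```text
time: 20.6
tool_pos: [0.4834, 0.2568, 0.2212]
ee_rot: [-3.141, -0.0, -2.822]
wrist_force: [-0.2, 0.0, 0.8]
width: 0.0174
finger_force: 0.0
```

Run:
```python
from h import *
plan((.482,.257,.119,198.4),(.563,.284,.119,198.4))
```

```text
t 20.6 pos [0.4834 0.2568 0.2212] yaw -161.7 q [ 0.38  0.08  1.37 -0.    1.69 -1.51] w 0.0174
[ 0.12  0.07 10.22] turn -0.1
[-8.42  0.08 10.21] turn -0.1
```

servo_tool --pt "0 0.1 6 0" --pt "0 0.1 10 0" --pt "0 0.1 10 0" --pt "-2 0.1 10 0" --pt "-4 0.1 10 0" --pt "-6 0.1 10 0" --pt "-8 0.1 10 0" --pt "-8.5 0.1 10 0"

```text
time: 21.6
tool_pos: [0.5652, 0.2857, 0.1238]
ee_rot: [3.141, 0.004, -2.821]
wrist_force: [0.5, -0.5, 0.4]
width: 0.0005
finger_force: 0.0
```

servo_tool --pt "-0.5 0 0 0" --pt "-0.5 0 0 0" --pt "-0.5 0 -5 0" --pt "-0.5 0 -10 0" --pt "8 0 -12 0" --pt "12 0 -12 0" --pt "12 0 -12 0" --pt "12 0 -12 0"

```text
time: 22.6
tool_pos: [0.4493, 0.2478, 0.2425]
ee_rot: [3.141, 0.003, -2.82]
wrist_force: [0.9, 0.9, -0.0]
width: 0.0002
finger_force: 0.0
```

Run:
```python
from h import *
plan((.5,.25,.22,198))
s=snapshot("scene");a=cv2.imread("pics/scene0.png");b=cv2.imread("pics/m3.png")
h=cv2.cvtColor(s,cv2.COLOR_BGR2HSV)
for n,im in(("start(on)",a),("now",s)):
    h=cv2.cvtColor(im,cv2.COLOR_BGR2HSV);m=((h[...,0]<6)|(h[...,0]>174))&(h[...,1]>150)&(h[...,2]>60)
    m=m.astype(np.uint8);m[:150]=0;m[215:]=0;m[:,:375]=0;m[:,460:]=0
    k,l,st,ce=cv2.connectedComponentsWithStats(m)
    print(n,[(ce[i].round(),st[i,4]) for i in range(1,k) if st[i,4]>30])
```

```text
t 22.6 pos [0.4493 0.2478 0.2425] yaw -161.6 q [ 0.39 -0.    1.42  0.    1.72 -1.5 ] w 0.0002
[-4.88 -1.4   2.26] turn 0.4
start(on) [(array([432., 171.]), np.int32(192)), (array([394., 182.]), np.int32(192))]
now [(array([432., 171.]), np.int32(192)), (array([394., 182.]), np.int32(192))]
```

The lever is back at on: the red grip centroid is at (432,171), the same as at the start. I'm handing in.

```bash
python3 -c "
from bench import *
print(close_job())"
```

```text
the job is handed in; nothing more can be done
None
```

I did all four steps in order and handed the job in at about 22.7 s on the robot's clock: lever off, module home in the cradle, dial on the red mark, lever back on; no verdict came back.

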